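# Load two interlocking mould plates into a sprung press carrier

### The arm

A 6-joint arm with a two-finger parallel gripper is mounted at the origin on the work surface. World frame = base frame: x ahead of the robot, y to its left, z up, the work surface at z = 0. Lengths are in m, angles in rad, forces in N, time in s.
With the tool pointing down it reaches from about 0.325 to 0.9 m from the base axis. Payload 6.1 kg.
Tool frame: the origin (TCP) lies midway between the tips of the shut fingers; the grasp point (between the pads) lies 19 mm behind it; x points along the fingers, y is the direction in which the jaws open and shut, and the axes are right-handed (so a half turn about x gives the same grasp; the last joint's range is limited). The gripper opens to 85 mm and grips with 20 to 120 N. Pads are 22 mm wide; open, the fingers measure 114 mm over their backs; the gripper's body (76 mm by 85 mm) begins 54 mm behind the grasp point. The pads swing forward as they close: fully open they stand 13 mm farther back than shut.
Start: joints at [-1.303, 0.22, 1.526, -0, 1.395, -0.126], TCP at [0.24, -0.577, 0.231] pointing down, gripper open.
Joint ranges: [-2.98, 2.98], [-0.91, 2.08], [0.09, 2.57], [-1.24, 4.39], [0.2, 2.65], [-2.68, 2.68]. Speed limits (rad/s): [2.57, 2.57, 3.01, 3.14, 3.14, 3.14].

### API

Orientations are given as [roll, pitch, yaw] about the fixed x, y, z axes, in that order (R = Rz(yaw) Ry(pitch) Rx(roll)).
In Python, from plant import movep, move_l, set_joints, gripper_to, hold, inverse_kinematics, observe, get_image, get_calibration, Unreachable, job_done gives the robot as it stands. Calls block until the motion is done:
- movep(position, orientation): joint-space move of the TCP to a pose.
- move_l(position, feed=0.15, rotation=None, max_force=None): straight line of the TCP; rotation=None keeps the orientation; feed is the mean speed in m/s. With max_force (N) it stops when the force on the tool has changed by that much, and returns True; else False.
- set_joints(angles): joint-space move.
- gripper_to(opening, f_grip=None): finger opening in m; f_grip is the grip in N (None keeps the last); returns when the fingers have stopped.
- hold(seconds).
- inverse_kinematics(position, orientation): joint angles nearest the present ones, or None.
- observe(): the state.
- get_image(name): name is "side" or "top"; returns (picture, depth): 384x512x3 uint8, red, green, blue; 384x512 float32, m along the optical axis (not along the pixel's ray), 0 where there is no reading.
- get_calibration(name): a dict with "intrinsics" (3x3 intrinsics, pixels), "world_from_camera" (4x4, takes a point from camera to world coordinates). Camera axes: x right, y down, z forward; pixel columns grow to the right and rows downward; lengths in m; the calibration is good to about 2 mm. A picture is of the moment at which its call begins. get_calibration takes no time and is no camera call.
A pose or a line that the arm cannot do raises Unreachable and nothing moves.
- job_done(): hands the job in, once; it reports no verdict.
The state is a dict: "time_s": time; "q": joint angles; "joint_velocities": joint speeds; "joint_torque": joint torques, N m; "eef_pos": TCP position; "tcp_rot": TCP orientation; "ft_force": force on the tool from outside, world axes, zero at the start; "torque": the same for the moment, N m; "opening": finger opening in m.
Only numpy, scipy, OpenCV 4.12 (cv2) and the standard library are available. Lean on these libraries where they do the work, as an engineer would, in place of code of your own. Each camera call takes 0.05 s, during which the arm holds its last target.

### The job

Fit both mould plates into the dark carrier so that they lock together: the green one slid fully home with its thin flange under the two steel clips, and the yellow one between it and the red spring bar, holding the bar pushed back, with its notch around the green tongue. Leave both plates lying flat on the carrier floor and let go, and leave the bowl, the brush and the pastry where they are.

Things in the scene. Friction and masses are not known exactly. Their poses are not given: they have to be found in the camera images.
- carrier: Dark steel shallow tray, fixed. Origin: centre, at bench level; pocket floor at z = 5. +x: the end with two steel clips, roughly away from the robot. Pocket: side walls at y = +-66.8 (10 thick), end walls at x = -117 and +115; wall tops z = 17 (far wall 14). The plates (130 wide) have 1.8 mm side play; only one arrangement fits: green at the clips, yellow behind it, axes parallel to the carrier's.
- clips (a point): Point midway between the two steel clips, carrier (115, 0, 14). Each clip is 34 wide, centred at y = +-35, overhanging the pocket from x = 105 to 115, underside z = 14, top z = 17 (carrier frame).
- green_home (a point): Where the green plate's origin lies when fully home: carrier (53, 0, 5), on the floor; axes as the carrier's.
- yellow_home (a point): Where the yellow plate's origin lies when fully home: carrier (-47, 0, 5), on the floor; axes as the carrier's.
- clamp_bar (a joint): Red spring bar across the -x end of the pocket, 12 thick, 130 wide, z = 6 to 17. 0 = at rest; grows as it is pushed towards -x, to a hard stop at 0.010 m. Spring force 2.5 N at 0, 7.5 N at the stop. The seated yellow plate holds it back 5 mm, and friction against it can hold that plate up: press it down with about 10 N.
- bar_face (a point): Middle of the red bar's face that looks into the pocket, carrier (-92, 0, 11.5) at rest. At rest the gap to the home green plate is 95, for the 100 long yellow plate. The bar is lower than the plates' tops, so yellow cannot go in level: tilt it about 15 degrees, -x edge low, put that edge on the floor, push the bar back with it, swing the other edge down.
- green_plate: Green mould plate, slab 100 (x) x 130 (y) x 14, 350 g, brass cups on top. Origin: centre of the slab's underside. White grip rib mid-top: 16 (x), 70 (y), z = 14 to 52. +x edge: flange x = 50 to 62, full width, 6 thick (z 0 to 6), goes under the clips. -x edge: tongue x = -50 to -68, 30 wide, at y = +25, 14 thick. Lower it at least 10 mm short of home, then slide to +x till it stops.
- yellow_plate: Yellow mould plate, slab 100 (x) x 130 (y) x 14, 350 g, brass cups on top. Origin: centre of the slab's underside. White grip rib mid-top: 16 (x), 70 (y), z = 14 to 52. +x edge: notch 20 deep (x = 30 to 50), 34 wide, at y = +25, takes the green tongue. Its plain -x edge goes against the red bar.
- wash_bowl: Metal bowl, 124 across, 50 tall; leave it alone. Origin: centre of its underside.
- pastry_brush: Pastry brush, 190 long, lying on the bench; leave it alone. Origin: middle of its underside.
- cake: Round golden pastry, 62 across, 27 tall; leave it alone. Origin: centre of its underside.
Things that resemble listed ones, but are neither listed nor needed, are in the scene too. There is more than one size of the green_plate; the job needs the smaller. Of the things that look like the yellow_plate, the larger one is meant.

How it is judged:
At the end, for the whole second after the job is handed in: Both plates released, at rest and home in the carrier: origins within 3 mm of carrier x = 53 (green) and -47 (yellow), 4 mm of y = 0 and 2 mm of z = 5; tilt under 0.03 rad, turned under 0.05 rad; spring bar pushed back over 2 mm (x of green_plate in the frame of carrier between 0.05 and 0.056 m and y of green_plate in the frame of carrier between -0.004 and 0.004 m and z of green_plate in the frame of carrier between 0.003 and 0.007 m and angle between each of green_plate, yellow_plate's own z axis and vertical below 0.03 rad and angle between the x axis of each of green_plate, yellow_plate and the x axis of carrier, either way round below 0.05 rad and linear speed of each of green_plate, yellow_plate below 0.02 m/s and x of yellow_plate in the frame of carrier between -0.05 and -0.044 m and y of yellow_plate in the frame of carrier between -0.004 and 0.004 m and z of yellow_plate in the frame of carrier between 0.003 and 0.007 m and value of joint clamp_bar above 0.002 m); the robot touches nothing.
It fails at once if the bowl is moved more than 20 mm (distance of wash_bowl from where it was at the start of the episode above 0.02 m).
It fails at once if the brush is moved more than 20 mm (distance of pastry_brush from where it was at the start of the episode above 0.02 m).
It fails at once if the pastry is moved more than 20 mm (distance of cake from where it was at the start of the episode above 0.02 m).
It also fails if it takes over 67 s, if anything falls off the work surface, if the arm or the gripper's body presses on something with over 40 N, if the wrist force passes 120 N, or if a joint passes its speed limit or range.

## Working session

There is one attempt and no reset: what is moved stays moved. The work goes in short steps, each a Python script; the robot and the scene stay as the last script left them, time stands still between calls to the robot, and variables do not carry over. Pictures are saved under pics/ and viewed, and the job is handed in when it is done.

```bash
ls; mkdir -p pics
python3 - <<'E'
from plant import *
import cv2,numpy as np
print(observe())
for n in("side","top"):
    im,d=get_image(n); cv2.imwrite(f"pics/{n}0.png",im[:,:,::-1]); np.save(f"pics/{n}0d.npy",d); c=get_calibration(n);print(n,c)
    cv2.imwrite(f"pics/{n}0big.png",cv2.resize(im[:,:,::-1],(800,600),interpolation=cv2.INTER_CUBIC))
E
```

```text
pics
{'time_s': 0.0, 'q': array([-1.30307373e+00,  2.21189951e-01,  1.52763425e+00,  4.61298058e-06,
        1.39468932e+00, -1.26096605e-01]), 'joint_velocities': array([ 0.00054524,  0.00081833, -0.00136565, -0.00101984, -0.00023289,
       -0.00082105]), 'joint_torque': array([ 1.33127323e-03, -4.96899819e+01, -3.89394164e+01, -2.90698781e-04,
        1.08104147e-02,  1.33084200e-06]), 'eef_pos': array([ 0.23966124, -0.57656454,  0.2302094 ]), 'tcp_rot': array([-1.69925649,  1.56887546,  1.83615456]), 'ft_force': array([-0.26623623,  0.32222824, -0.11818356]), 'torque': array([-0.00636178,  0.02842853, -0.01127985]), 'opening': 0.08524165335859915}
side {'intrinsics': array([[361.40351508,   0.        , 256.94016992],
       [  0.        , 361.40351508, 190.82303001],
       [  0.        ,   0.        ,   1.        ]]), 'world_from_camera': array([[-0.85014549, -0.29451741,  0.43647696,  0.12036748],
       [-0.5264349 ,  0.45824658, -0.71615387,  0.74292693],
       [ 0.01090571, -0.83861169, -0.54462051,  0.59439595],
       [ 0.        ,  0.        ,  0.        ,  1.        ]])}
top {'intrinsics': array([[495.97113996,   0.        , 256.62312355],
       [  0.        , 495.97113996, 189.1147812 ],
       [  0.        ,   0.        ,   1.        ]]), 'world_from_camera': array([[ 0.0140828 , -0.99340482,  0.11379161,  0.41244954],
       [-0.99967182, -0.01155255,  0.02286481, -0.01361465],
       [-0.02139942, -0.11407627, -0.9932415 ,  1.30728033],
       [ 0.        ,  0.        ,  0.        ,  1.        ]])}
```

View pics/top0big.png

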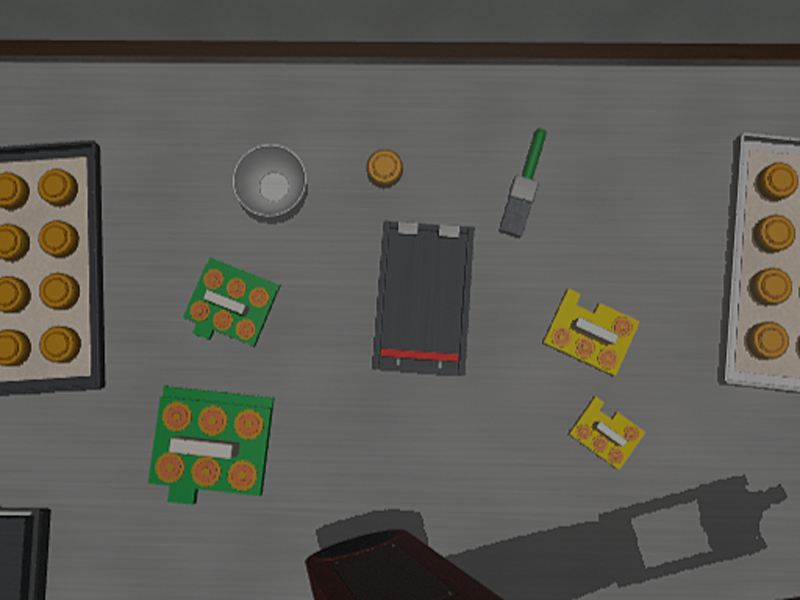

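View pics/side0big.png

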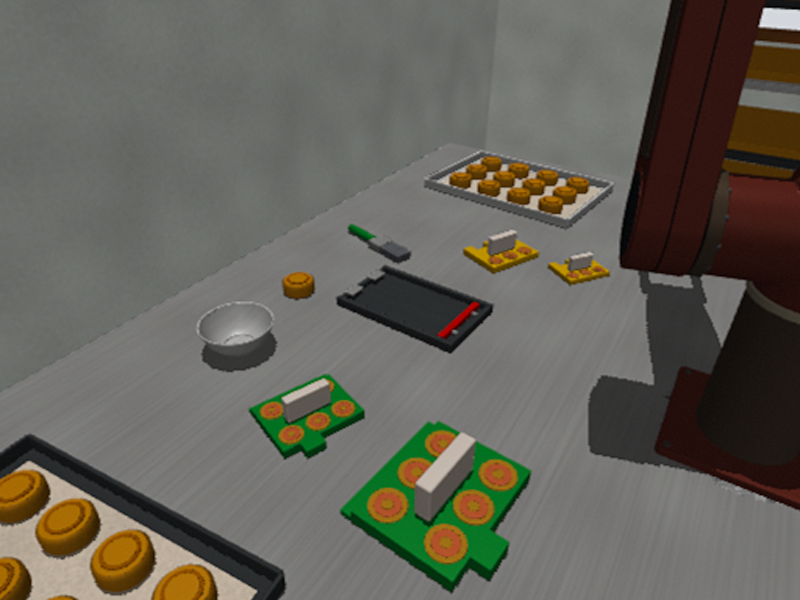

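Candidates in the 800x600 top view:
- Green: the small plate at (232,303) and the large one at (213,443). I want the small one.
- Yellow: the larger plate at (593,332) and the small one at (606,433). I want the larger one.

Next I'll rectify crops to confirm sizes and measure poses.

```bash
cat > h.py <<'E'
import numpy as np, cv2
from scipy.optimize import minimize
from plant import *
def proj(cal,P):
    K=cal["intrinsics"];T=np.linalg.inv(cal["world_from_camera"])
    P=np.atleast_2d(P);c=P@T[:3,:3].T+T[:3,3];u=c@K.T
    return u[:,:2]/u[:,2:]
def depro(cal,d):
    K=cal["intrinsics"];T=cal["world_from_camera"]
    v,u=np.mgrid[0:d.shape[0],0:d.shape[1]]
    c=np.stack([(u-K[0,2])/K[0,0]*d,(v-K[1,2])/K[1,1]*d,d],-1)
    return c@T[:3,:3].T+T[:3,3]
def rect(cal,img,cx,cy,z,half=0.12,s=0.0005):
    n=int(2*half/s)
    # rect pixel (i col,j row): world x = cx+half-j*s ; y = cy+half-i*s
    w=np.array([[cx+half,cy+half,z],[cx+half,cy-half,z],[cx-half,cy-half,z],[cx-half,cy+half,z]])
    src=proj(cal,w).astype(np.float32); dst=np.float32([[0,0],[n,0],[n,n],[0,n]])
    return cv2.warpPerspective(img,cv2.getPerspectiveTransform(src,dst),(n,n),flags=cv2.INTER_CUBIC)
def at(cal,uv,z):
    K=cal["intrinsics"];T=cal["world_from_camera"]
    r=T[:3,:3]@np.array([(uv[0]-K[0,2])/K[0,0],(uv[1]-K[1,2])/K[1,1],1]);o=T[:3,3]
    return o+r*(z-o[2])/r[2]
E
python3 - <<'E'
from h import *
img=cv2.imread("pics/top0.png");d=np.load("pics/top0d.npy");cal=get_calibration("top")
P=depro(cal,d)
f=0.64
for n,(u,v) in dict(gs=(232,303),gl=(213,443),yl=(593,332),ys=(606,433),carr=(425,295),table=(340,300)).items():
    print(n,P[int(v*f),int(u*f)].round(4))
out=[]
for (u,v,z) in [(232,303,.014),(593,332,.014),(425,298,.017)]:
    w=at(cal,(u*f,v*f),z);w=w.round(3);print(w)
    out.append(rect(cal,img,w[0],w[1],z,.14,.0007))
cv2.imwrite("pics/r1.png",np.hstack(out[:2]));cv2.imwrite("pics/r2.png",cv2.resize(out[2],(600,600)))
E
```

```text
gs [0.5434 0.294  0.048 ]
gl [0.3176 0.3084 0.0747]
yl [ 0.5022 -0.2954  0.0465]
ys [ 0.3398 -0.3141  0.0417]
carr [ 0.5647 -0.0242  0.0082]
table [ 5.533e-01  1.217e-01 -4.000e-04]
[0.545 0.301 0.014]
[ 0.503 -0.304  0.014]
[ 0.557 -0.024  0.017]
```

View pics/r1.png

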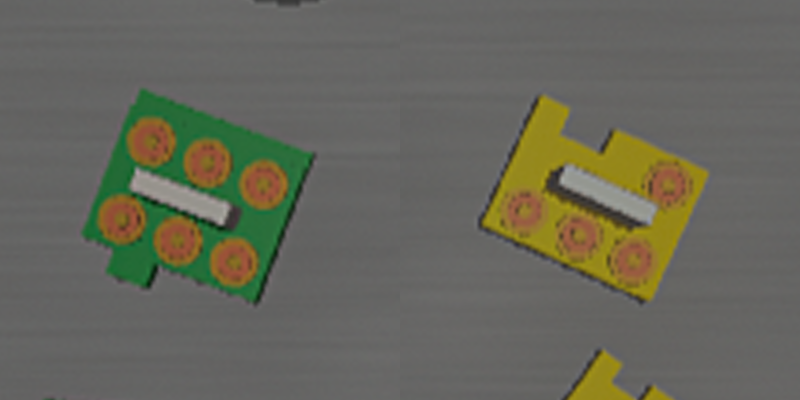

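View pics/r2.png

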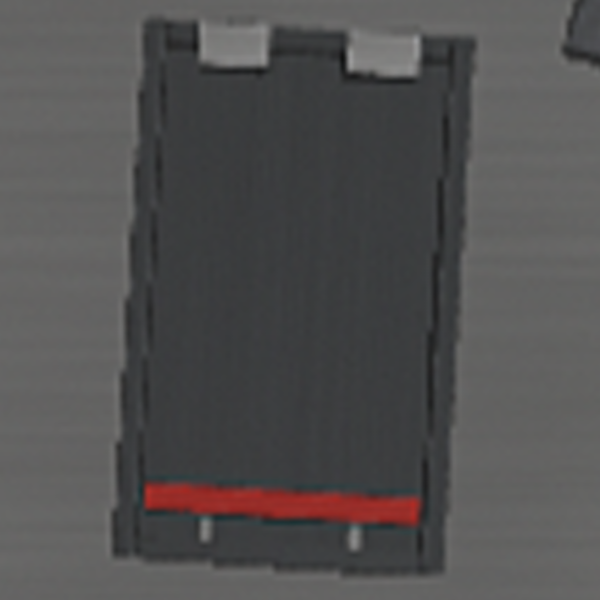

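```bash
cat >> h.py <<'E'
GREEN=[([(-50,-65),(50,-65),(50,65),(-50,65),(-50,40),(-68,40),(-68,10),(-50,10)],0,14),([(50,-65),(62,-65),(62,65),(50,65)],0,6),([(-8,-35),(8,-35),(8,35),(-8,35)],14,52)]
YELLOW=[([(-50,-65),(50,-65),(50,8),(30,8),(30,42),(50,42),(50,65),(-50,65)],0,14),([(-8,-35),(8,-35),(8,35),(-8,35)],14,52)]
def pose(x,y,z,yaw):
    T=np.eye(4);c,s=np.cos(yaw),np.sin(yaw);T[:2,:2]=[[c,-s],[s,c]];T[:3,3]=x,y,z;return T
def render(cal,model,T,off,shape,k=8):
    m=np.zeros((shape[0]*k,shape[1]*k),np.uint8)
    for poly,z0,z1 in model:
        q=[]
        for z in(z0,z1):
            p=np.c_[np.array(poly)/1000.,np.full(len(poly),z/1000.)]
            p=p@T[:3,:3].T+T[:3,3]
            q.append(((proj(cal,p)-off+.5)*k-.5))
        n=len(poly)
        polys=q+[np.array([q[0][i],q[0][(i+1)%n],q[1][(i+1)%n],q[1][i]]) for i in range(n)]
        for pp in polys: cv2.fillPoly(m,[np.round(pp*16).astype(np.int32)],255,shift=4)
    return cv2.resize(m,(shape[1],shape[0]),interpolation=cv2.INTER_AREA)/255.
def fit(cal,soft,off,model,z,x0,steps=(.004,.004,.05)):
    f=lambda p:((render(cal,model,pose(p[0],p[1],z,p[2]),off,soft.shape)-soft)**2).sum()
    best=None
    sim=np.array([x0]+[np.array(x0)+np.eye(3)[i]*steps[i] for i in range(3)])
    r=minimize(f,x0,method="Nelder-Mead",options=dict(initial_simplex=sim,xatol=1e-5,fatol=1e-3,maxiter=400))
    return r.x,r.fun
def softmask(img,col):
    b,g,r=[img[...,i].astype(float) for i in range(3)]
    if col=="g": s=(g-(r*.5+b*.5))   # green slab
    if col=="y": s=(np.minimum(r,g)-b)
    if col=="r": s=r-np.maximum(g,b)
    return s
E
python3 - <<'E'
from h import *
img=cv2.imread("pics/top0.png");cal=get_calibration("top")
def objmask(x0,y0,x1,y1,name):
    sub=img[y0:y1,x0:x1].astype(float)
    bg=np.median(sub.reshape(-1,3),0)
    # chroma distance from gray
    sat=sub.max(2)-sub.min(2)
    full=50.
    s=np.clip(sat/full,0,1)
    s=np.maximum(s,(sub.min(2)>130)) # white rib
    # fill holes
    b=(s>.5).astype(np.uint8);b=cv2.morphologyEx(b,cv2.MORPH_CLOSE,np.ones((7,7))) if False else b
    c,_=cv2.findContours(b,cv2.RETR_EXTERNAL,cv2.CHAIN_APPROX_NONE);c=max(c,key=cv2.contourArea)
    F=np.zeros_like(b);cv2.drawContours(F,[c],-1,1,-1)
    inner=cv2.erode(F,np.ones((3,3)))
    s[inner>0]=1; s*=cv2.dilate(F,np.ones((3,3)))
    return s
f=.64
R={}
for n,box,m,p0 in [("g",(105,155,190,235),GREEN,(.545,.301,-.35)),("y",(335,175,420,250),YELLOW,(.503,-.304,-.5))]:
    s=objmask(*box,n); 
    best=min((fit(cal,s,np.array(box[:2]),m,0.0,(p0[0],p0[1],p0[2]+dy)) for dy in(-.1,.1)),key=lambda t:t[1])
    print(n,best, np.degrees(best[0][2]), s.sum()); R[n]=best[0]
    x,y,a=best[0]
    big=cv2.resize(img[box[1]:box[3],box[0]:box[2]],None,fx=7,fy=7,interpolation=cv2.INTER_CUBIC)
    T=pose(x,y,0,a)
    for poly,z0,z1 in m:
        pp=np.c_[np.array(poly)/1e3,np.full(len(poly),z1/1e3)]@T[:3,:3].T+T[:3,3]
        q=(proj(cal,pp)-np.array(box[:2])+.5)*7-.5
        cv2.polylines(big,[np.round(q).astype(int)],True,(255,0,255),1)
    cv2.imwrite(f"pics/fit_{n}.png",big)
E
```

```text
g (array([ 0.54391624,  0.30709721, -0.36437631]), np.float64(10.216966397539407)) -20.87722448068321 2193.6800000000003
y (array([ 0.5048781 , -0.30179024, -0.42958035]), np.float64(5.0506314494425215)) -24.613140802140006 1918.86
```

View pics/fit_g.png

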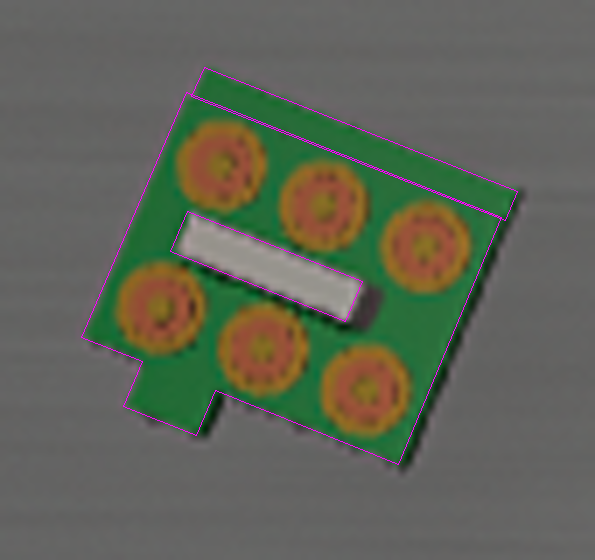

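View pics/fit_y.png

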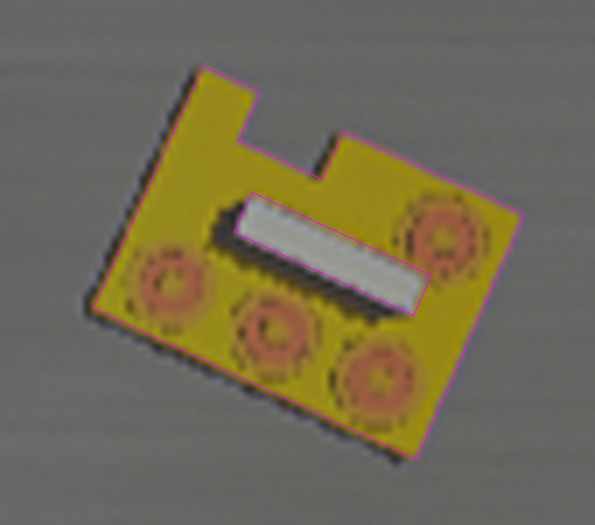

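Run:
```python
from h import *
img=cv2.imread("pics/top0.png").astype(float);cal=get_calibration("top")
box=(230,135,312,250);off=np.array(box[:2]);sub=img[box[1]:box[3],box[0]:box[2]]
red=sub[...,2]-np.maximum(sub[...,0],sub[...,1]);print(red.max()); red=np.clip(red/np.percentile(red[red>60],60),0,1)
gray=sub.mean(2);print(np.percentile(gray,[1,5,20,50,80,95,99]))
BAR=[([(-104,-65),(-92,-65),(-92,65),(-104,65)],6,17)]
CL=[([(105,18),(115,18),(115,52),(105,52)],14,17),([(105,-52),(115,-52),(115,-18),(105,-18)],14,17)]
# bright in upper region, relative to dark surroundings
for r in range(138,150): print(r,gray[r-135,250-230:300-230:1].astype(int))
clip=np.clip((gray-75)/(np.percentile(gray,99.5)-75),0,1)
OUT=[([(-127,-76.8),(125,-76.8),(125,76.8),(-127,76.8)],0,17)]
dark=np.clip((95-gray)/(95-65),0,1)
def cost(p,parts=False):
    T=pose(p[0],p[1],0,p[2])
    a=((render(cal,BAR,T,off,red.shape)-red)**2).sum()
    o=[(OUT[0][0],0,17)]
    m=render(cal,OUT,T,off,red.shape)
    obj=np.maximum(np.maximum(dark,red),(gray>125)*1.)
    b=((m-obj)**2).sum()
    return (a,b) if parts else a+b
for w in ("both","bar","out"):
    f={"both":cost,"bar":lambda p:cost(p,True)[0],"out":lambda p:cost(p,True)[1]}[w]
    x0=np.array([.557,-.024,-.05]);sim=np.array([x0]+[x0+np.eye(3)[i]*[.006,.006,.04][i] for i in range(3)])
    r=minimize(f,x0,method="Nelder-Mead",options=dict(initial_simplex=sim,xatol=1e-5,fatol=1e-3,maxiter=400));print(w,r.x,r.fun)
    if w=="both":best=r.x
k=5
big=cv2.resize(sub.astype(np.uint8),None,fx=k,fy=k,interpolation=cv2.INTER_CUBIC)
T=pose(best[0],best[1],0,best[2])
for poly,z0,z1 in BAR+CL+OUT+[([(-117,-66.8),(115,-66.8),(115,66.8),(-117,66.8)],0,17)]:
    pp=np.c_[np.array(poly)/1e3,np.full(len(poly),z1/1e3)]@T[:3,:3].T+T[:3,3]
    q=(proj(cal,pp)-off+.5)*k-.5
    cv2.polylines(big,[np.round(q).astype(int)],True,(255,0,255),1)
cv2.imwrite(f"pics/fit_c.png",big)
```

```text
123.0
[ 41.33333333  57.33333333  60.33333333  63.          99.66666667
 102.66666667 125.        ]
138 [ 99  98  98 100  99 100 100 100  99 100 100 100 100 100 100 100 100 100
 102 101 102 102 102 102 101 102 103 102 102 103 102 102 103 103 103 102
 102 103 101 102 102 102 101 102 101 102 100 101 101 101]
139 [ 97  99  97  98  98  99  98  98  98  98  97  98  98  99  98  98  98  98
  98  99 100  99  98  99  99 100 100  99 100 100  99  99 101 100 101 101
 100 100 100 101 101 101 101 101 100 100 100 100 101 101]
140 [102 101 101 102 100  99  98  98  98 100  99 100  99  99  99  99 100 100
 100 100 100 100 101  99 100 100 100 101 101 101 101 101 101 102 102 100
 101 101 101 102 101 100 102 101 102 101 101 101 101 101]
141 [ 88  92  91  90  88 107 100  97  96  97  87  92  92  92  88  97  99 100
 101 102 103 103 103 102 101 103 102 102 102 101 102 102 100 102 102 101
 101 102 101 101 101 102 102 102 101 101 101 102 101 101]
142 [ 54  63  64  62  54 124 113 109 106 107  92 100  99  98  98 113 115 101
  92  92  97  97  97 101 101 100 101 106 107 106 105 103 102 101 101 102
 103 103 103 104 1
[... 978 characters left out ...]
 48  47  53  48  45  34 140 128 124 125 124
 124 124 126 125 125 125 126 143  67  55  62  64  65  36]
148 [ 61  60  59  60  65 116 118 123 128 132 134 132 133 134 135 133 140  67
  57  62  62  63  61  61  62  56  55  58  48  45  21 142 131 127 127 127
 127 128 126 127 128 128 131 135  58  41  52  53  54  36]
149 [ 61  60  60  60  62  67  70  89 106 113 119 115 115 117 117 112 117  61
  59  61  61  61  59  61  60  59  61  62  63  61  26 143 134 131 130 130
 129 128 128 128 129 129 133 110  50  42  44  44  45  37]
both [ 0.55928025 -0.02090789 -0.06032013] 153.55236321144133
bar [ 0.55999789 -0.02155237 -0.0649705 ] 5.326131782998061
out [ 0.55840964 -0.02080841 -0.0594572 ] 130.95459360881722
```

View pics/fit_c.png

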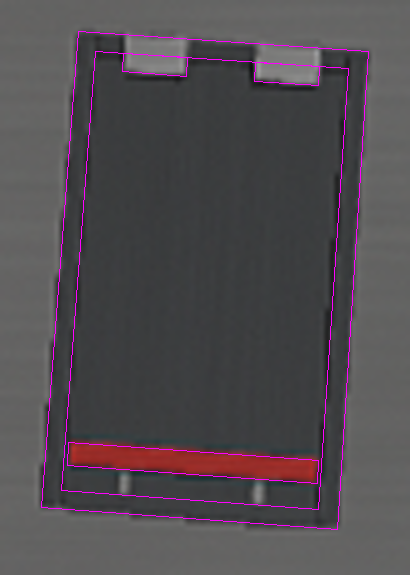

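Measured poses:

| Item | x | y | yaw |
|---|---|---|---|
| Green, small | .544 | .307 | -20.9° |
| Yellow, larger | .505 | -.302 | -24.6° |
| Carrier | .5595 | -.021 | -3.5° |

The overlays match the stated sizes: 130x100 for the plates, 16x70 for the rib, and the clip and bar positions. I'll grasp green next.

```bash
cat >> h.py <<'E'
from scipy.spatial.transform import Rotation as Ro
GP=np.array([.5439,.3071,-.3644]);YP=np.array([.5049,-.3018,-.4296]);CP=np.array([.5595,-.0211,-.0607])
def rpy(yaw,tilt=0.,flip=False):
    """tool down, jaw axis along plate x at yaw; tilt = rotation of plate about its y by -tilt (-x edge low)"""
    B=np.array([[0,1,0],[0,0,-1],[-1,0,0]],float)  # cols: tool x=-z, y=+x, z=-y
    if flip: B=B@np.diag([1,-1,-1])
    R=Ro.from_euler("z",yaw)*Ro.from_euler("y",-tilt)*Ro.from_matrix(B)
    return R.as_euler("xyz")
def cw(x,y,z,C=CP):
    "carrier mm -> world"
    c,s=np.cos(C[2]),np.sin(C[2]);return np.array([C[0]+(c*x-s*y)/1e3,C[1]+(s*x+c*y)/1e3,z/1e3])
def st(m=""):
    o=observe();print(m,round(o["time_s"],2),"p",o["eef_pos"].round(4),"F",o["ft_force"].round(1),"M",o["torque"].round(2),"op",round(o["opening"],4));return o
E
python3 - <<'E'
from h import *
d=np.load("pics/top0d.npy");cal=get_calibration("top");P=depro(cal,d)
for n,p in(("g",GP),("y",YP)):
    T=np.linalg.inv(pose(p[0],p[1],0,p[2]));L=P@T[:3,:3].T+T[:3,3]
    m=(abs(L[...,0])<.05)&(abs(L[...,1])<.065)&(L[...,2]>.005); 
    for lo in(-45,-35,-25,-15,15,25,35): 
        k=m&(abs(L[...,0]*1e3-lo-5)<5); print(n,lo,np.percentile(L[k][:,2]*1e3,[10,50,90]).round(1))
print(observe()["q"])
for fl in(0,1):
  for nm,p,t in (("g",[*GP[:2],.02],(GP[2],0)),("y",[*YP[:2],.02],(YP[2],0)),("c",cw(53,0,27),(CP[2],0)),("cy",cw(-52,0,40),(CP[2],.26))):
    q=inverse_kinematics(p,rpy(*t,flip=fl));print(fl,nm,None if q is None else np.round(q,2))
E
```

```text
g -45 [11.1 14.4 17.7]
g -35 [11.8 15.  18. ]
g -25 [11.4 13.9 17.5]
g -15 [11.1 14.9 50.5]
g 15 [11.3 14.  17.9]
g 25 [11.  14.5 18.3]
g 35 [10.4 13.9 16.8]
y -45 [ 9.9 13.3 16.4]
y -35 [ 9.4 13.4 16.7]
y -25 [10.1 13.1 16.3]
y -15 [10.2 15.3 51. ]
y 15 [ 9.3 13.1 16.5]
y 25 [ 9.3 12.3 15.4]
y 35 [ 8.5 12.2 15.5]
[-1.30310290e+00  2.21155826e-01  1.52749422e+00  2.22047437e-05
  1.39470329e+00 -1.26098903e-01]
0 g [ 0.39  0.45  1.67 -0.    1.03  0.75]
0 y [-0.67  0.37  1.77  0.    1.   -0.24]
0 c [-0.17  0.41  1.7  -0.    1.03 -0.11]
0 cy [-0.22 -0.    2.19  0.06  0.7  -0.2 ]
1 g [ 0.39  0.45  1.67 -0.    1.03 -2.39]
1 y None
1 c None
1 cy None<sys>:0: UserWarning: Gimbal lock detected. Setting third angle to zero since it is not possible to uniquely determine all angles.
```

```bash
python3 -W ignore - <<'E'
from h import *
gripper_to(.05,80)
R=rpy(GP[2])
movep([*GP[:2],.11],R);st("above")
print(move_l([*GP[:2],.021],.12,max_force=15));st("down")
gripper_to(0.0,80);st("grip")
move_l([*GP[:2],.07],.15);st("lift")
im,_=get_image("top");cv2.imwrite("pics/t1.png",cv2.resize(im[:,:,::-1],(800,600)))
E
```

```text
above 3.83 p [0.5444 0.3064 0.1101] F [-0.   0.5 -0.6] M [-0.01 -0.01 -0.02] op 0.05
False
down 4.72 p [0.5446 0.3074 0.0218] F [-0.1 -0.8  0.2] M [0.04 0.04 0.  ] op 0.05
grip 5.13 p [0.5448 0.3075 0.0223] F [ 0.3 -1.   5.8] M [0.   0.09 0.  ] op 0.0148
lift 5.61 p [0.5437 0.307  0.0697] F [-0.6 -0.2 -3.9] M [-0.03  0.02 -0.02] op 0.015
```

View pics/t1.png

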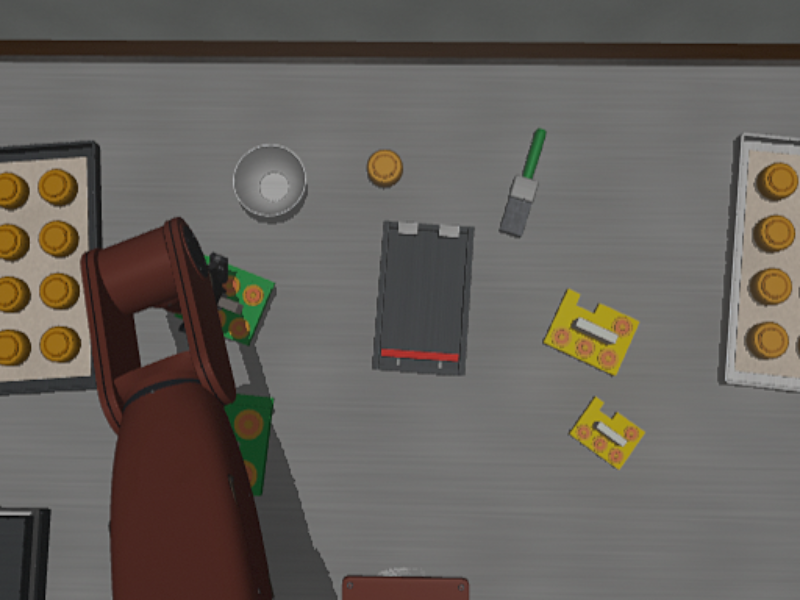

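```bash
python3 -W ignore - <<'E'
from h import *
R=rpy(CP[2])
move_l([*GP[:2],.10],.2)
movep(cw(35,0,80),R);st("above")
move_l(cw(35,0,45),.1);st("wall")
for n in("side","top"):
    im,_=get_image(n);cv2.imwrite(f"pics/{n}2.png",cv2.resize(im[:,:,::-1],(800,600)))
    c=im[120:260,180:340] if n=="side" else im[120:260,210:330]
    cv2.imwrite(f"pics/{n}2c.png",cv2.resize(c[:,:,::-1],None,fx=4,fy=4,interpolation=cv2.INTER_CUBIC))
E
```

```text
above 7.22 p [ 0.5942 -0.0223  0.0795] F [ 0.9  1.1 -3.6] M [ 0.   -0.1  -0.04] op 0.0147
wall 7.72 p [ 0.594  -0.0226  0.0444] F [-0.1 -1.2 -2.8] M [-0.   -0.03 -0.05] op 0.0149
```

View pics/side2c.png

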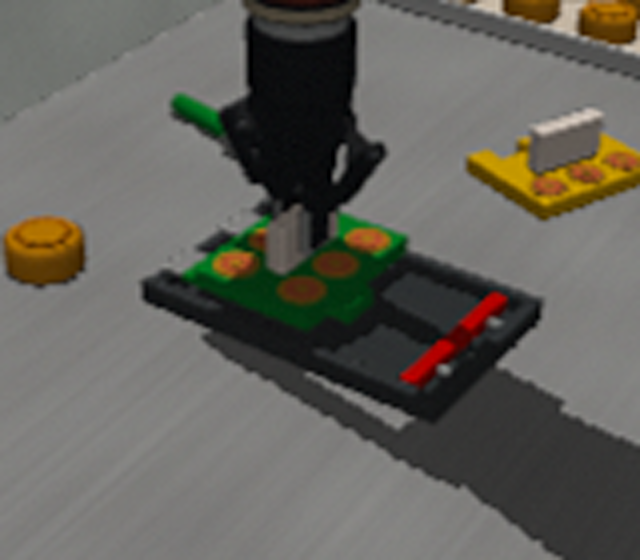

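View pics/top2c.png

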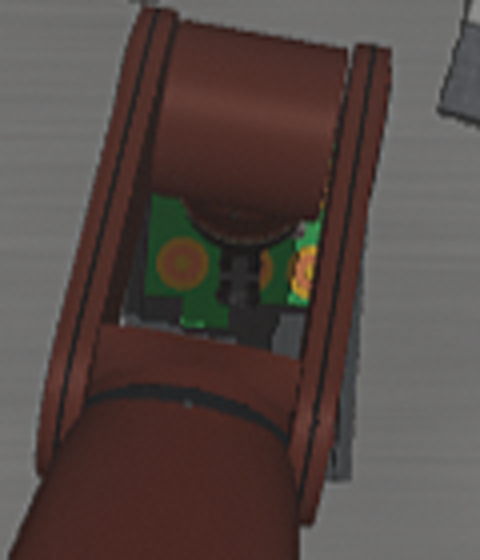

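The side view shows the green plate level over the clip half of the pocket, tongue towards the red bar, cake and brush clear. Next is a force-guarded descent.

```bash
python3 -W ignore - <<'E'
from h import *
print(move_l(cw(35,0,24),.04,max_force=8));st("low")
im,_=get_image("side");cv2.imwrite(f"pics/side3c.png",cv2.resize(im[120:260,180:340][:,:,::-1],None,fx=5,fy=4,interpolation=cv2.INTER_CUBIC))
E
```

```text
True
low 8.29 p [ 0.5945 -0.0233  0.0269] F [ 0.5 -1.   2.5] M [-0.09 -0.09  0.02] op 0.0149
```

View pics/side3c.png

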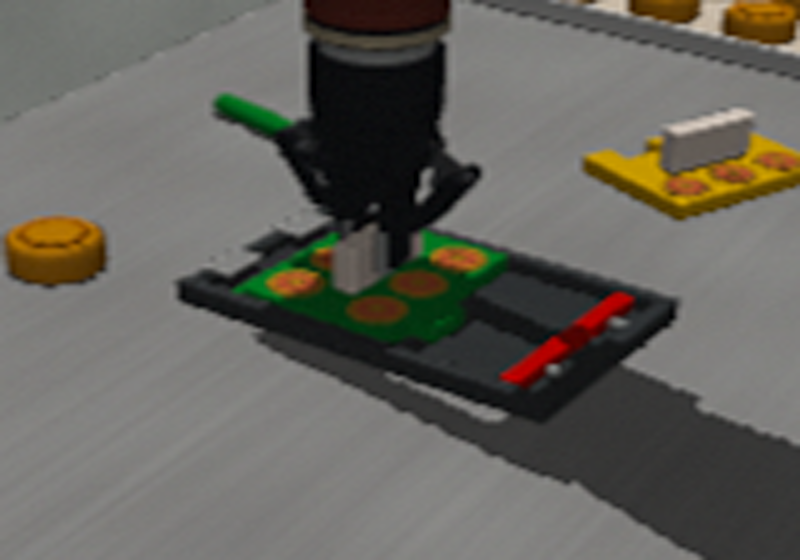

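It reached floor height (TCP .0269, expected .027) and sits inside the pocket. Now sliding it home.

```bash
cat >> h.py <<'E'
def incar(p,C=CP):
    c,s=np.cos(C[2]),np.sin(C[2]);d=(np.array(p[:2])-C[:2])*1e3;return np.array([c*d[0]+s*d[1],-s*d[0]+c*d[1],p[2]*1e3]).round(2)
E
python3 -W ignore - <<'E'
from h import *
print(incar(observe()["eef_pos"]))
print(move_l(cw(60,0,26.5),.04,max_force=18));o=st("slid");print(incar(o["eef_pos"]))
im,_=get_image("side");cv2.imwrite(f"pics/side4c.png",cv2.resize(im[120:260,180:340][:,:,::-1],None,fx=5,fy=4,interpolation=cv2.INTER_CUBIC))
E
```

```text
[35.07 -0.14 26.91]
True
slid 8.89 p [ 0.6133 -0.0244  0.027 ] F [-3.1  0.6  5.8] M [-0.05  0.04  0.03] op 0.0146
[ 5.392e+01 -1.000e-02  2.704e+01]
```

View pics/side4c.png

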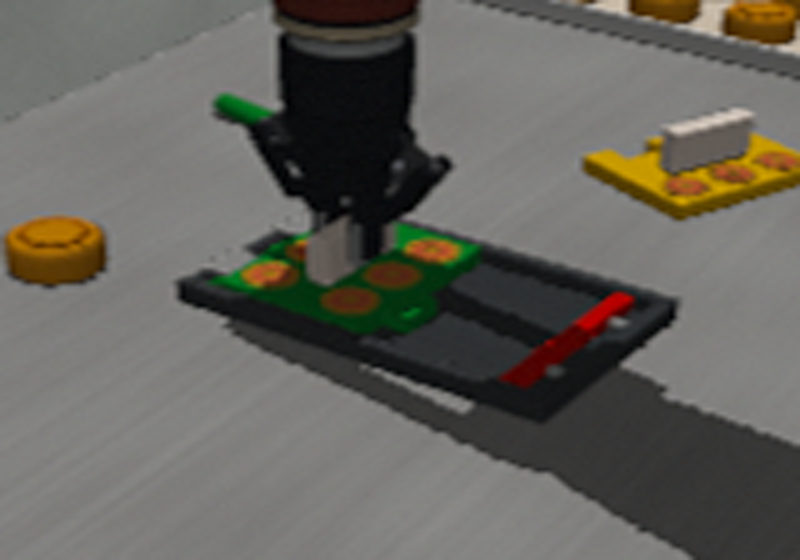

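```bash
python3 -W ignore - <<'E'
from h import *
gripper_to(.04);o=st("rel");p=o["eef_pos"]
move_l([p[0],p[1],.12],.2)
gripper_to(.05,80)
movep([*YP[:2],.11],rpy(YP[2]));st("aboveY")
im,_=get_image("top");cv2.imwrite("pics/t5.png",im[:,:,::-1]);cv2.imwrite("pics/t5c.png",cv2.resize(im[125:255,220:320][:,:,::-1],None,fx=6,fy=4.6,interpolation=cv2.INTER_CUBIC))
print(move_l([*YP[:2],.021],.12,max_force=15));st("down")
gripper_to(0.0,80);st("grip")
move_l([*YP[:2],.10],.15);st("lift")
im,_=get_image("top");cv2.imwrite("pics/t6.png",cv2.resize(im[:,:,::-1],(800,600)))
E
```

```text
rel 9.31 p [ 0.6129 -0.0243  0.0262] F [ 0.1 -0.7 -0.3] M [-0.02  0.01 -0.03] op 0.0401
aboveY 11.32 p [ 0.5054 -0.3009  0.11  ] F [0.6 0.1 0.5] M [-0.05  0.05 -0.03] op 0.0503
False
down 12.27 p [ 0.5055 -0.3021  0.0217] F [ 0.1 -0.4 -0.4] M [0.04 0.07 0.  ] op 0.0497
grip 12.68 p [ 0.5057 -0.3024  0.0222] F [-0.4  0.2  5.7] M [ 0.06  0.12 -0.03] op 0.0147
lift 13.35 p [ 0.504  -0.3011  0.0987] F [ 0.8 -0.5 -4.5] M [ 0.04 -0.04 -0.01] op 0.0151
```

View pics/t5c.png

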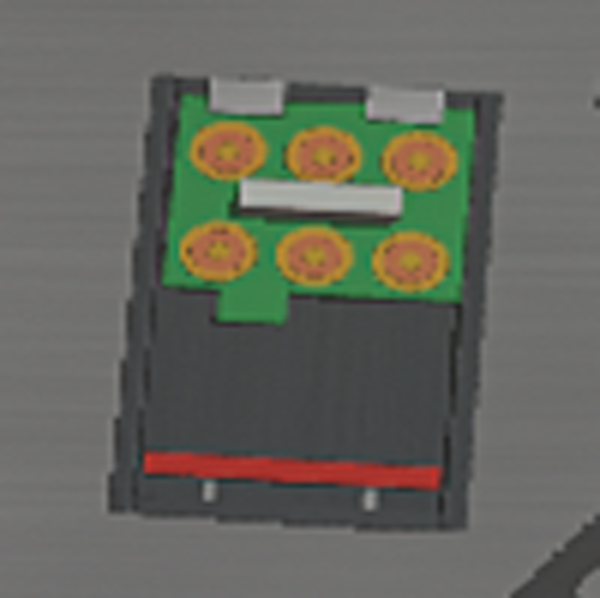

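View pics/t6.png

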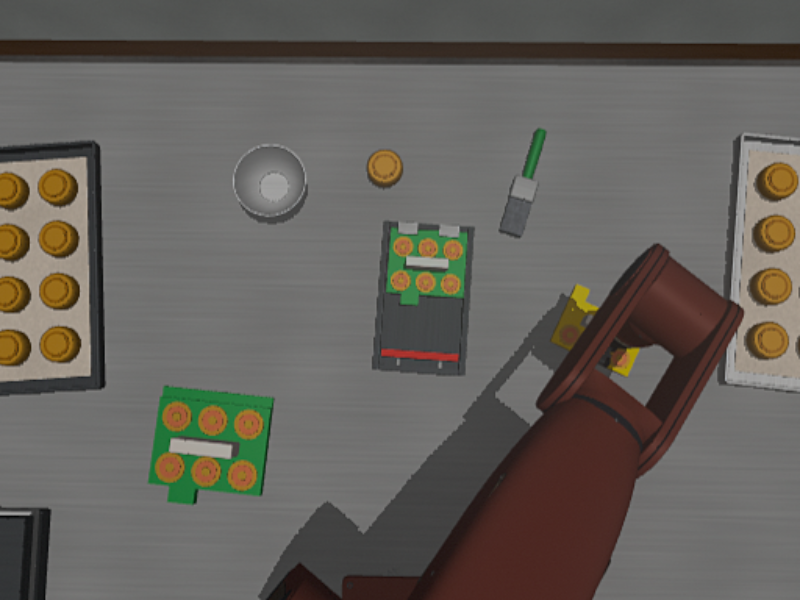

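```bash
python3 -W ignore - <<'E'
from h import *
img=cv2.imread("pics/t5.png").astype(float);cal=get_calibration("top")
box=(235,140,310,205);off=np.array(box[:2]);sub=img[box[1]:box[3],box[0]:box[2]]
sat=sub.max(2)-sub.min(2);s=np.clip(sat/50,0,1);b=(s>.5).astype(np.uint8)
c,_=cv2.findContours(b,cv2.RETR_EXTERNAL,cv2.CHAIN_APPROX_NONE);c=max(c,key=cv2.contourArea)
F=np.zeros_like(b);cv2.drawContours(F,[c],-1,1,-1);s[cv2.erode(F,np.ones((3,3)))>0]=1;s*=cv2.dilate(F,np.ones((3,3)))
w=1-(render(cal,[([(46,-70),(75,-70),(75,70),(46,70)],0,14)],pose(*cw(53,0,5),CP[2]),off,s.shape)>0)
M=[GREEN[0]]
f=lambda p:(w*(render(cal,M,pose(p[0],p[1],.005,p[2]),off,s.shape)-s)**2).sum()
x0=np.array([*cw(53,0,5)[:2],CP[2]]);sim=np.array([x0]+[x0+np.eye(3)[i]*[.003,.003,.03][i] for i in range(3)])
r=minimize(f,x0,method="Nelder-Mead",options=dict(initial_simplex=sim,xatol=1e-5,fatol=1e-3));print(r.x,r.fun,incar([*r.x[:2],0]),r.x[2]-CP[2])
E
```

```text
[ 0.61321691 -0.02555633 -0.06302404] 3.4991672433679355 [53.89 -1.19  0.  ] -0.002324037905092592
```

Green is home, its flange under both clips. The camera and the robot stop both read x≈53.9 in my carrier estimate, so the estimate needs a shift of +0.9 mm in x. Next I'll bring yellow in tilted.

```bash
cat >> h.py <<'E'
C2=np.array([CP[0]+.0009*np.cos(CP[2]),CP[1]+.0009*np.sin(CP[2]),-.0625])
def ytcp(px,pz,th,y=-.5,h=22.2):
    "P: bottom -x edge (carrier mm), th deg -> world TCP, rpy"
    t=np.radians(th);x=px+50*np.cos(t)-h*np.sin(t);z=pz+50*np.sin(t)+h*np.cos(t)
    return cw(x,y,z,C2),rpy(C2[2],t)
def pinfo(m="",h=22.2):
    o=observe();R=Ro.from_euler("xyz",o["tcp_rot"]).as_matrix();up=-R[:,0];xx=R[:,1]
    P=o["eef_pos"]-up*h/1e3-xx*.05
    print(m,round(o["time_s"],2),"P",incar(P,C2),"tilt",round(np.degrees(np.arcsin(xx[2])),2),"yaw",round(np.arctan2(xx[1],xx[0])-C2[2],4),"F",o["ft_force"].round(1),"M",o["torque"].round(2))
def snap(n,cam="side",crop=(110,260,180,340),fx=5,fy=4):
    im,_=get_image(cam);a,b,c,d=crop;cv2.imwrite(f"pics/{n}.png",cv2.resize(im[a:b,c:d][:,:,::-1],None,fx=fx,fy=fy,interpolation=cv2.INTER_CUBIC))
E
python3 -W ignore - <<'E'
from h import *
p,r=ytcp(-86,75,15);movep(p,r);pinfo("above")
p,r=ytcp(-86,25,15);move_l(p,.12,rotation=r);pinfo("lower")
snap("s7")
E
```

```text
above 14.49 P [-85.32  -1.33  75.3 ] tilt 15.03 yaw -0.0007 F [-0.3 -0.1 -4.3] M [0.04 0.29 0.01]
lower 15.06 P [-85.58  -1.12  25.11] tilt 14.99 yaw -0.0012 F [-0.1 -0.  -4.2] M [0.06 0.32 0.01]
```

View pics/s7.png

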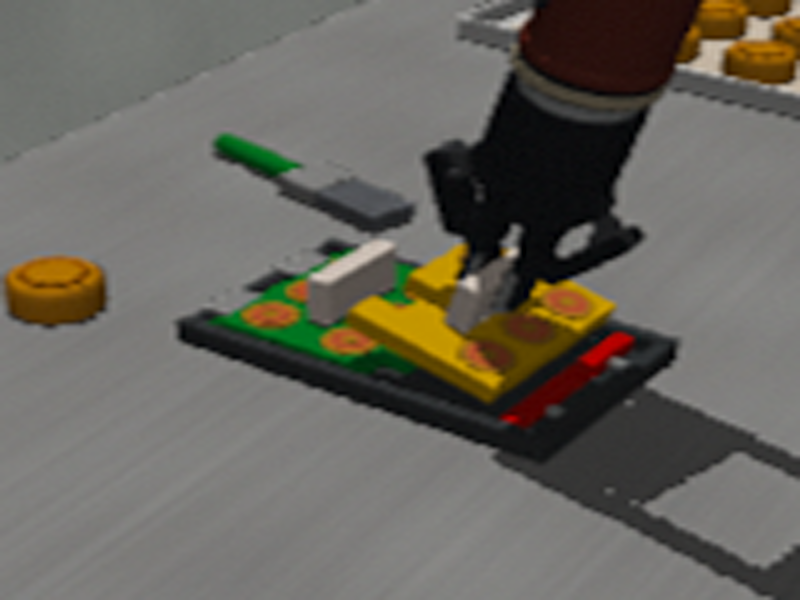

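```bash
python3 -W ignore - <<'E'
from h import *
p,r=ytcp(-86,3.5,15,0.);print(move_l(p,.04,rotation=r,max_force=8));hold(.1);pinfo("floor")
snap("s8")
E
```

```text
True
floor 15.73 P [-8.607e+01  8.000e-02  4.550e+00] tilt 14.99 yaw 0.0002 F [-1.8 -0.1  6.5] M [-0.01  0.67 -0.02]
```

View pics/s8.png

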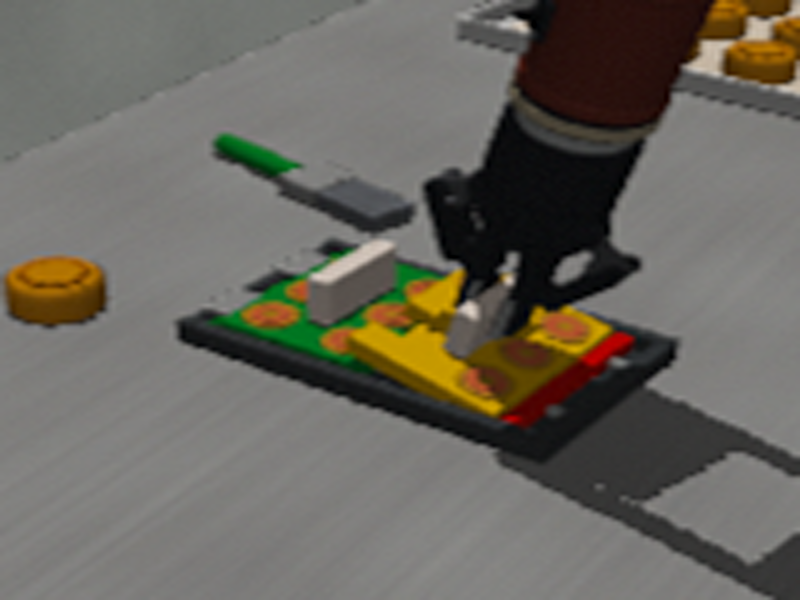

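The -x edge is on the floor between the walls, in front of the bar. Next I'll push the bar back and swing the plate down.

```bash
python3 -W ignore - <<'E'
from h import *
for px,pz,th in[(-91,5,15),(-96,5,15),(-97.5,5,12),(-98.5,5,8.5)]:
    p,r=ytcp(px,pz,th,0.);b=move_l(p,.03,rotation=r,max_force=25);pinfo(f"{px} {th} {b}")
    if b:break
snap("s9")
E
```

```text
-91 15 False 16.06 P [-9.019e+01 -8.000e-02  5.380e+00] tilt 15.12 yaw 0.0001 F [ 3.1  1.4 -1.7] M [ 0.   -0.3   0.07]
-96 15 False 16.38 P [-94.96  -0.16   5.48] tilt 15.13 yaw -0.0001 F [ 4.9 -0.7 -2.5] M [-0.08 -0.66  0.12]
-97.5 12 False 16.62 P [-95.18  -0.41   5.98] tilt 12.2 yaw 0.0001 F [5.  0.2 0.2] M [-0.13 -0.76  0.1 ]
-98.5 8.5 False 16.88 P [-96.11  -0.41   5.78] tilt 8.69 yaw 0.0001 F [ 5.6 -1.3 -1. ] M [-0.18 -0.83  0.15]
```

View pics/s9.png

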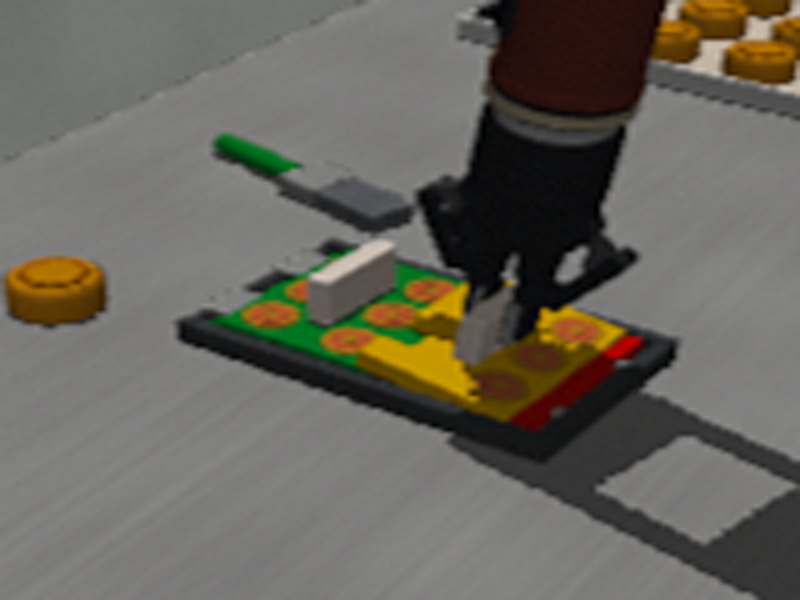

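```bash
python3 -W ignore - <<'E'
from h import *
hold(.3);pinfo("settle")
p,r=ytcp(-99,5,8.5,0.);move_l(p,.03,rotation=r,max_force=25);hold(.2);pinfo("-99")
E
```

```text
settle 17.23 P [-96.57  -0.41   5.77] tilt 8.71 yaw 0.0001 F [ 6.3 -0.8 -1.4] M [-0.17 -0.84  0.15]
-99 17.68 P [-97.13  -0.4    5.74] tilt 8.71 yaw 0.0 F [ 5.5 -0.8 -1.1] M [-0.2  -0.82  0.12]
```

```bash
python3 -W ignore - <<'E'
from h import *
for px,pz,th in[(-100.8,5,8.5),(-101,5,5),(-101,5,2.5),(-100.8,4.5,1),(-100.8,4.3,0)]:
    p,r=ytcp(px,pz,th,.2);b=move_l(p,.03,rotation=r,max_force=20);hold(.1);pinfo(f"{px} {th} {b}")
    if b:break
snap("s10")
E
```

```text
-100.8 8.5 False 18.02 P [-98.72  -0.36   5.79] tilt 8.74 yaw 0.0002 F [ 6.3 -1.9 -2.1] M [-0.26 -1.03  0.15]
-101 5 False 18.38 P [-98.53  -0.3    5.78] tilt 5.25 yaw 0.0001 F [ 6.9 -2.6 -1.7] M [-0.22 -0.99  0.07]
-101 2.5 False 18.73 P [-98.75  -0.23   5.58] tilt 2.73 yaw 0.0 F [ 5.8 -1.8 -2.7] M [-0.14 -1.06  0.14]
-100.8 1 False 19.08 P [-98.7  -0.1   5. ] tilt 1.23 yaw 0.0001 F [ 6.  -0.4 -1.4] M [-0.15 -1.03  0.15]
-100.8 0 False 19.43 P [-98.56  -0.11   4.95] tilt 0.24 yaw 0.0 F [ 5.9 -0.5 -1.9] M [-0.11 -1.03  0.07]
```

View pics/s10.png

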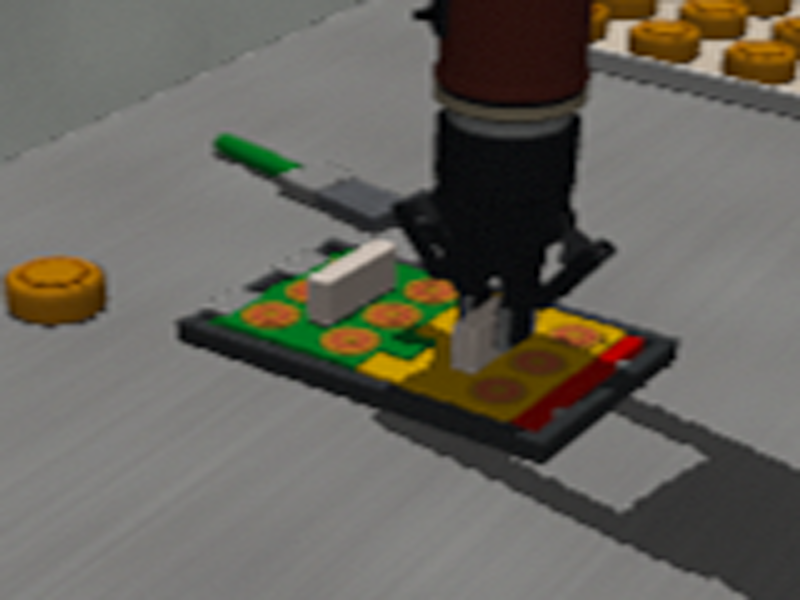

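It's nearly flat, with the notch around the tongue. I'll press down, slide against green, press again and release.

```bash
python3 -W ignore - <<'E'
from h import *
p,r=ytcp(-100.8,1,0,.2);b=move_l(p,.02,rotation=r,max_force=9);pinfo(f"press {b}")
z=observe()["eef_pos"][2]*1e3-22.2
p,r=ytcp(-96,z-1.5,0,.2);b=move_l(p,.03,rotation=r,max_force=15);pinfo(f"slide {b}")
hold(.1)
o=observe();p=o["eef_pos"].copy();p[2]-=.008;b=move_l(p,.02,max_force=10);pinfo(f"press {b}")
snap("s11")
E
```

```text
press True 19.69 P [-97.48  -0.15   4.9 ] tilt 0.29 yaw 0.0004 F [ 3.5  0.2 -0.2] M [ 0.08 -0.47  0.12]
slide False 19.94 P [-96.95  -0.12   5.11] tilt -0.18 yaw 0.0005 F [-10.2  -1.2  17.7] M [-0.09  1.11  0.12]
press True 20.25 P [-96.95  -0.16   5.18] tilt -0.19 yaw 0.0008 F [-2.1 -0.8  4.7] M [-0.   -0.01  0.1 ]
```

View pics/s11.png

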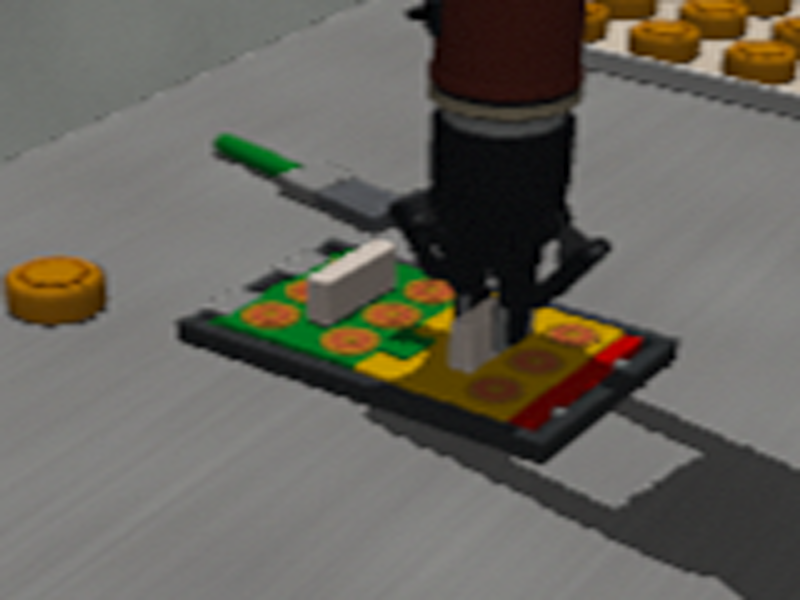

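```bash
python3 -W ignore - <<'E'
from h import *
o=observe();p=o["eef_pos"].copy()
gripper_to(.04);st("open")
move_l([p[0],p[1],.11],.15);gripper_to(0.0,30)
for dy in(0,):
    q=cw(-47,0,0,C2)
    b=move_l([q[0],q[1],.05],.03,max_force=11);st(f"pressed {b}");hold(.2)
    move_l([q[0],q[1],.12],.15)
movep([.42,-.25,.25],rpy(C2[2]));st("away")
d={}
for n in("side","top"):
    im,dd=get_image(n);cv2.imwrite(f"pics/{n}12.png",im[:,:,::-1]);np.save(f"pics/{n}12d.npy",dd)
    a=(110,260,180,340) if n=="side" else (125,255,220,320)
    cv2.imwrite(f"pics/{n}12c.png",cv2.resize(im[a[0]:a[1],a[2]:a[3]][:,:,::-1],None,fx=5 if n=="side" else 4.6,fy=4 if n=="side" else 4.6,interpolation=cv2.INTER_CUBIC))
E
```

```text
open 20.67 p [ 0.5134 -0.0182  0.0266] F [-0.8  0.5  0.2] M [-0.02  0.   -0.03] op 0.0402
pressed True 23.42 p [ 0.5135 -0.0182  0.0571] F [-1.4  0.   4.6] M [-0.01  0.22 -0.  ] op 0.0
away 25.28 p [ 0.4199 -0.249   0.2487] F [ 0.5  0.8 -0.3] M [ 0.02  0.01 -0.02] op -0.0002
```

View pics/side12c.png

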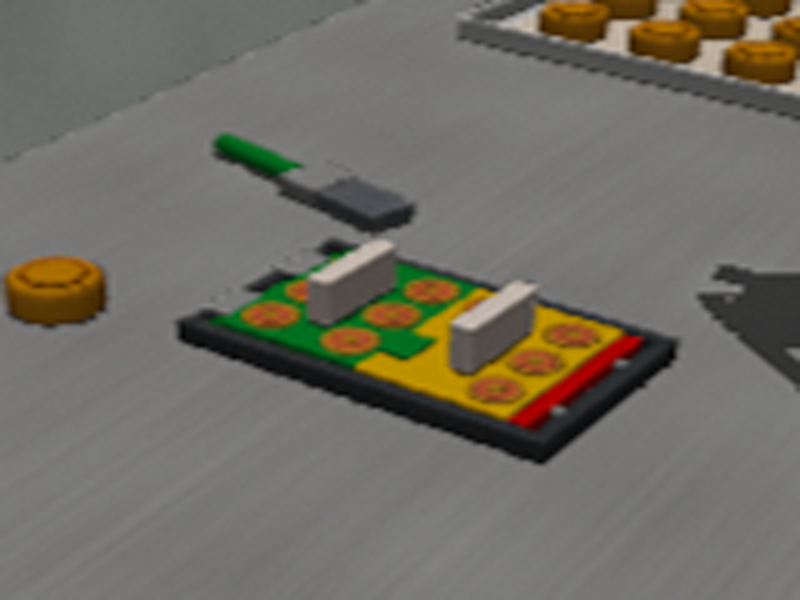

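View pics/top12c.png

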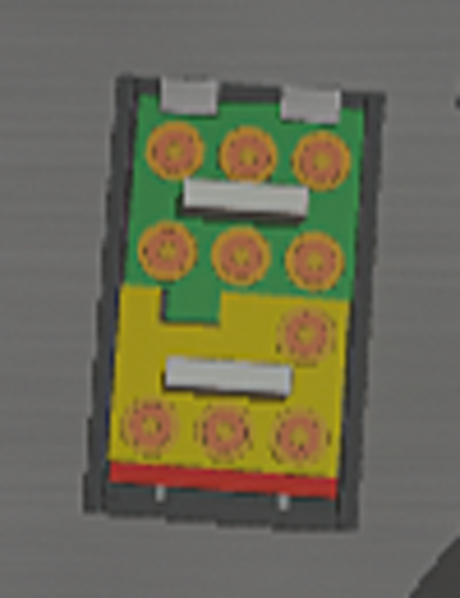

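Both plates look flush and interlocked, and the rib-top touch was at 57.1 mm (expected 57). A last tilt check by depth, then hand in.

```bash
python3 -W ignore - <<'E'
from h import *
d=np.load("pics/top12d.npy");cal=get_calibration("top");P=depro(cal,d)
T=np.linalg.inv(pose(*C2[:2],0,C2[2]));L=(P@T[:3,:3].T+T[:3,3])*1e3
for n,cx in(("g",53),("y",-47)):
    k=(abs(L[...,0]-cx)<44)&(abs(L[...,0]-cx)>14)&(abs(L[...,1])<58)&(abs(L[...,2]-19)<12)
    A=np.c_[L[k][:,:2]-[cx,0],np.ones(k.sum())];s=np.linalg.lstsq(A,L[k][:,2],rcond=None)[0]
    print(n,k.sum(),"slope x,y",s[:2].round(4),"z",s[2].round(2))
k=(abs(L[...,0])<180)&(abs(abs(L[...,1])-110)<25);k&=abs(L[...,2])<12
A=np.c_[L[k][:,:2],np.ones(k.sum())];print("table",np.linalg.lstsq(A,L[k][:,2],rcond=None)[0].round(4))
img=cv2.imread("pics/top12.png").astype(float);box=(228,130,315,255);off=np.array(box[:2]);sub=img[box[1]:box[3],box[0]:box[2]]
s=np.clip((np.minimum(sub[...,1],sub[...,2])-sub[...,0])/60,0,1)
red=np.clip((sub[...,2]-np.maximum(sub[...,0],sub[...,1]))/100,0,1)*(np.mgrid[:sub.shape[0],:1][0]>60)
v,u=np.nonzero((red>.5)&(sub[...,1]<60));
w=np.array([incar(at(cal,(a+off[0],b+off[1]),.017),C2) for a,b in zip(u,v)]);w=w[w[:,0]<-85]
print("red x range",np.percentile(w[:,0],[2,50,98]),"centre at rest would be -98")
E
```

```text
g 988 slope x,y [-0.0023 -0.0023] z 18.85
y 1009 slope x,y [-0.0079 -0.0045] z 18.48
table [ 1.0000e-03  2.2000e-03 -1.0296e+00]
red x range [-109.2468 -103.92    -98.7784] centre at rest would be -98
```

Tilts are under 0.01 rad, the tops sit at about 19 mm as expected, and the bar is pushed back about 5 mm. Handing in.

```bash
python3 -W ignore - <<'E'
from h import *
job_done();print(observe()["time_s"])
E
```

```text
the job is handed in; nothing more can be done
the job is handed in; nothing more can be done
```

Both mould plates are locked together in the carrier and released, and I handed the job in just after 25 s, well inside the 67 s limit. No verdict was reported.

**What I did:** I slid the smaller green plate fully home under both clips. I then brought the larger yellow plate in at 15°, pushed the spring bar back with it, swung it down around the green tongue and slid it against green. With both released, I pressed down on the yellow grip rib and moved the arm clear.

**Last checks:**
- **Green position:** the robot's stop and the camera both read carrier x ≈ 53.9. I took this as a 0.9 mm error in my carrier estimate and corrected for it; y was about -1.2, within the side play.
- **Yellow position:** its -x edge was at -96.95 (target -97) just before I let go. The rib top was then touched at z = 57.1 mm (expected 57).
- **Flatness:** depth slopes were under 0.01 rad on both plates, and their tops measured 18.5–18.9 mm (expected 19).
- **Spring bar:** its middle measured about 5–6 mm back from rest.
- **Bowl, brush and pastry:** I never touched them. The brush and pastry looked unmoved in the last side view; I did not measure any of the three at the end.

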